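# Catch the thread of a crossed hold-down knob

## Task

Two identical hold-downs stand on the bench, and the wing knob of the one with the dark wooden blank under its strap has gone on cross-threaded, so the strap hangs clear of the blank. Turn that knob backwards (anticlockwise from above) until the thread clicks and the strap drops onto the blank, then turn it forwards (clockwise) until it comes up to its stop, and let go. Leave the knob of the empty hold-down alone.

Things in the scene. Friction and masses are not known exactly. Their poses are not given: they have to be found in the camera images.
- clamp_grip (a point): Grip point of the black wing knob over the dark blank (30x110x20): on its upright turning axis, 118 mm over the bench, 12 below the top of its bar and 22 above the flat skirt (50 wide) under the bar; the knob never moves up or down. x runs along the bar (50 long, 34 tall), y across its 14 mm thickness, z up. Pinch it so from above, tips above the skirt; one grasp does the whole job.
- clamp_knob (a joint): That knob's angle (rad), clockwise from above = forwards = positive. 0: bar parallel to the strap (128 mm long, along its plywood board 170x110x18); starts within 0.12 of 0. Thread clicks and strap drops by itself at about -0.5; stop at -0.95. Forwards it jams at 0.3 while the strap is high, but once dropped turns on to its stop at 0.80 (46 degrees). Stiff (0.05 N m): stays where left.
- clamp_strap (a joint): Height of that hold-down's steel strap in m, growing downwards: 0 = high, hanging 12 mm clear of the blank on the crossed thread; about 0.012 = dropped onto the blank. It would go on to 0.016 if the blank were not under it.
- spare_knob (a joint): Angle in rad of the knob of the other, identical hold-down, which has no blank under its strap; not to be turned. Starts within 0.12 of 0 (bar parallel to its strap), clockwise from above positive.

How it is judged:
By the outcome, as a careful person would: the job done as asked, in the order asked, and still so for the second after the job is handed in, with the robot touching nothing.
It also fails if it takes over 35 s, if anything falls off the work surface, if the arm or the gripper's body presses on something with over 40 N, if the wrist force passes 120 N, or if a joint passes its speed limit or range.

## Robot

A 6-joint arm with a two-finger parallel gripper is mounted at the origin on a cart in front of the work surface, level with it; the furniture and walls round the work are solid. World frame = base frame: x ahead of the robot, y to its left, z up, the work surface at z = 0. Lengths are in m, angles in rad, forces in N, time in s.
With the tool pointing down it reaches from about 0.35 to 0.925 m from the base axis. Payload 6.4 kg.
Tool frame: the origin (TCP) lies on the centre line of the jaws, within the pads' length; the fingertips stand 8 mm ahead of it and the grasp point (between the pads) lies 11 mm behind it; z points along the fingers, y is the direction in which the jaws open and shut (so a half turn about z gives the same grasp; the last joint's range is limited). The gripper opens to 94 mm and grips with 3 to 60 N. Pads are 16 mm wide; open, the fingers measure 119 mm over their backs; the gripper's body (75 mm by 177 mm) begins 78 mm behind the grasp point.
Start: joints at [-1.299, 0.245, 1.558, -0, 1.339, -0.174], TCP at [0.28, -0.586, 0.213] pointing down, gripper open.
Joint ranges: [-3.13, 3.13], [-1.02, 2.26], [0.13, 2.54], [-0.95, 4.09], [0.21, 2.88], [-2.74, 2.74]. Speed limits (rad/s): [2.57, 2.57, 3.14, 3.14, 3.14, 3.14].

## Interface

Orientations are given as a unit quaternion [x, y, z, w].
In Python, from cell import env, vision gives the robot as it stands.
- The arm moves only by the tool arm_command, never from a script. Its argument "rows" is a list of rows, each an object with "delta_pos": the shift along the world's x, y, z scaled (see below), a list of three; "yaw": the turn about the world's z scaled (see below); "hand": the gripper's target within -1 to 1 (fully open at 1, half-way at 0, shut at -1). A call has 1 to 10 rows; each row is the pose to reach, as a shift and turn from the pose commanded when the call began; what a row does not reach only later rows make up. The controller multiplies each number of a shift by 300 mm and each number of a turn by 45 degrees. A row lasts 1/10 s, in which the tool goes at most 50 mm and 8.59 degrees, less where a joint would pass 70% of its speed; a pose out of reach is approached as far as the arm can. A call with a number of a shift or a turn outside -1 to 1 is refused whole. A call with a gripper value outside its range is refused whole. The fingers move at their own pace and stop on an object; the grip force is fixed at half the most. Time passes only in rows, so rows that repeat a pose let the fingers close. It gives the time, the measured TCP pose, the force and the opening at its end, in the units of the state.
- env.get_state(): the state, without advancing time (a new reading comes with each control period).
- vision.capture(name): name is "scene" or "top" or "wrist"; returns (picture, depth): 420x560x3 uint8, red, green, blue; 420x560 float32, m along the optical axis (not along the pixel's ray), 0 where there is no reading.
- vision.camera_params(name): a dict with "camera_matrix" (3x3 intrinsics, pixels), "T" (4x4, takes a point from camera to world coordinates). Camera axes: x right, y down, z forward; pixel columns grow to the right and rows downward; lengths in m; the calibration is good to about 2 mm. A picture is of the moment at which its call begins: read the wrist's pose just before it. camera_params takes no time and is no camera call; for the wrist camera it gives the pose at the moment of the call.
- env.hand_in(): hands the job in, once; it reports no verdict.
The state is a dict: "time": time; "q": joint angles; "joint_vel": joint speeds; "effort": joint torques, N m; "eef_pos": TCP position; "tcp_rot": TCP orientation; "contact_force": force on the tool from outside, world axes, zero at the start; "ft_torque": the same for the moment, N m; "finger_gap": finger opening in m.
Only numpy, scipy, OpenCV 4.12 (cv2) and the standard library are available. Lean on these libraries where they do the work, as an engineer would, in place of code of your own. Each camera call takes 0.05 s, during which the arm holds its last target.

## Working session

There is one attempt and no reset: what is moved stays moved. The work goes in short steps, Python scripts to look and compute and a tool call to move; the robot and the scene stay as the last step left them, time stands still between calls to the robot, and variables do not carry over. Pictures are saved under pics/ and viewed, and the job is handed in when it is done.

Besides the shell and the picture viewer there is one more tool, called after ">>>" as name(argument=value, ...), one argument or row to a line, values as JSON. arm_command: Moves the arm, as the interface text tells. Shifts and turns lie within -1 to 1; 1 stands for 300 mm of shift or 45 degrees of turn. Its arguments: {"type":"object","properties":{"rows":{"type":"array"}},"required":["rows"]}

```bash
ls; mkdir -p pics; python3 - <<'E'
from cell import env, vision
import cv2
s=env.get_state(); print(s)
for n in ("scene","top"):
    p,d=vision.capture(n); cv2.imwrite(f"pics/{n}0.png",p[:,:,::-1]); 
    import numpy as np; np.save(f"{n}_d.npy",d)
    c=vision.camera_params(n); print(n,c["camera_matrix"],c["T"])
E
```

```text
pics
{'time': 0.0, 'q': array([-1.29907249e+00,  2.45786591e-01,  1.55896487e+00,  2.58565193e-06,
        1.33865329e+00, -1.74093321e-01]), 'joint_vel': array([-1.69176995e-03,  1.85068094e-04,  1.20210357e-03,  1.59252837e-03,
        1.28178706e-03,  8.96948172e-06]), 'effort': array([ 1.76634503e-04, -4.15841603e+01, -3.14601088e+01,  6.84419624e-02,
        3.32414336e-02, -1.51284089e-04]), 'eef_pos': array([ 0.28013576, -0.58592115,  0.21238932]), 'tcp_rot': array([ 9.75258250e-01,  2.21066787e-01, -4.29549816e-05, -9.05029217e-04]), 'contact_force': array([-0.16404638,  0.50823636, -0.55226164]), 'ft_torque': array([-0.00418321,  0.01545341, -0.00808929]), 'finger_gap': 0.09410162005224419}
scene [[382.95179083   0.         279.74496417]
 [  0.         382.95179083 204.17085011]
 [  0.           0.           1.        ]] [[-0.71749226 -0.54212465  0.4373851   0.19153323]
 [-0.69633571  0.54206386 -0.47040765  0.410999  ]
 [ 0.01792893 -0.64208071 -0.76642737  0.7345532 ]
 [ 0.          0.          0.          1.        ]]
top [[403.67629509   0.         277.36700294]
 [  0.         403.67629509 206.91788666]
 [  0.           0.           1.        ]] [[-0.13833849 -0.96637189  0.21676675  0.3615246 ]
 [-0.99037599  0.13404882 -0.03444304  0.02324305]
 [ 0.00422745 -0.21944539 -0.97561563  0.91507098]
 [ 0.          0.          0.          1.        ]]
```

View pics/scene0.png

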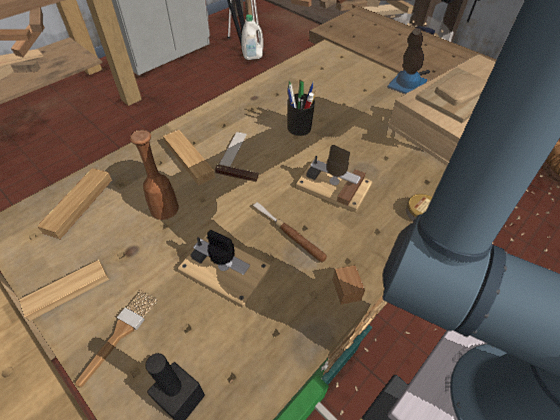

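View pics/top0.png

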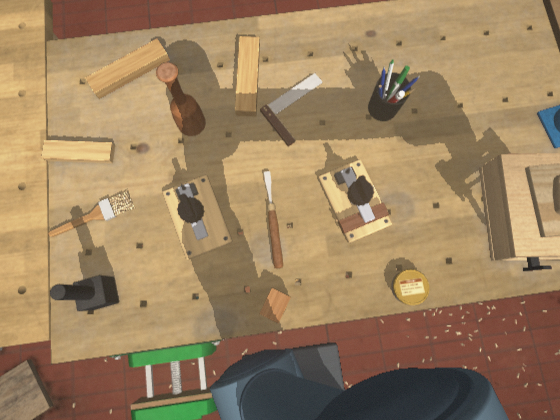

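The top view shows the target hold-down at about (355,200), with its red-brown blank at (365,222) and its knob at (360,191). The empty one is at about (197,215). I'll zoom in next.

```bash
cat > h.py <<'E'
import numpy as np
from cell import env, vision
def ray(n,u,v,z):
    c=vision.camera_params(n);K=c["camera_matrix"];T=c["T"]
    d=T[:3,:3]@np.linalg.solve(K,[u,v,1.0]);o=T[:3,3]
    return o+d*(z-o[2])/d[2]
def cloud(n,d):
    c=vision.camera_params(n);K=c["camera_matrix"];T=c["T"]
    v,u=np.mgrid[:d.shape[0],:d.shape[1]]
    P=np.stack([(u-K[0,2])/K[0,0]*d,(v-K[1,2])/K[1,1]*d,d],-1)
    return P@T[:3,:3].T+T[:3,3]
E
python3 - <<'E'
import cv2
from h import *
for n,(x0,x1,y0,y1) in {"top":(305,405,145,250),"scene":(280,390,130,220)}.items():
    p=cv2.imread(f"pics/{n}0.png"); d=np.load(f"{n}_d.npy")
    cv2.imwrite(f"pics/{n}0z.png",cv2.resize(p[y0:y1,x0:x1],None,fx=5,fy=5,interpolation=cv2.INTER_CUBIC))
    P=cloud(n,d); sub=P[y0:y1,x0:x1]; img=p[y0:y1,x0:x1]
    m=(sub[...,2]>0.112)&(sub[...,2]<0.145)&(img.max(-1)<110)
    q=sub[m]; print(n,m.sum(),q.mean(0),q.min(0),q.max(0), q[:,2])
    c=q[:,:2].mean(0);w,V=np.linalg.eigh(np.cov((q[:,:2]-c).T));print(w**.5*12**.5,V[:,1],np.degrees(np.arctan2(V[1,1],V[0,1])))
print("board corners z18",[ray("top",u,v,0.018)[:2].round(4) for u,v in [(319,178),(359,159),(391,221),(349,241)]])
E
```

```text
top 194 [ 0.55251789 -0.18476599  0.12649199] [ 0.5306274  -0.19510868  0.11220216] [ 0.57703665 -0.17616699  0.13276601] [0.12747366 0.13238956 0.12753399 0.12753909 0.12892905 0.12950734
 0.12823669 0.13038805 0.12888229 0.12321578 0.12635749 0.12870531
 0.12964953 0.1285861  0.13067946 0.13088551 0.11269289 0.12047062
 0.12737915 0.12847262 0.13085958 0.12955142 0.12960163 0.13052271
 0.12130457 0.12593251 0.13064212 0.12733198 0.13061082 0.12958182
 0.13023749 0.13014127 0.11472381 0.11855261 0.12740776 0.12572692
 0.12935724 0.13202407 0.13169335 0.13071404 0.12914983 0.11407721
 0.1198056  0.1261116  0.12743641 0.12873369 0.13016495 0.12960788
 0.13139664 0.12881981 0.12657335 0.11893976 0.12391842 0.12809215
 0.12930021 0.13276601 0.12997887 0.12978078 0.12873778 0.12795825
 0.11513377 0.12206994 0.12585372 0.12957713 0.12876177 0.12822116
 0.13071567 0.13040044 0.12817561 0.11220216 0.11959365 0.12522021
 0.12741184 0.13153424 0.12833386 0.12936917 0.12883835 0.12960708
 0.1271458  0.11346033 0.12101603 0.12751417 0.12917436 0.13074919
 0.12898055 0.12758688 0.13105651 0.1291
[... 2753 characters left out ...]
 0.12600541 0.12741418 0.12666631
 0.12641148 0.12570723 0.12298598 0.112649   0.11424055 0.11410407
 0.11448562 0.11534638 0.12014743 0.12136891 0.12199465 0.12272666
 0.12327472 0.12579378 0.12661653 0.12207731 0.12238747 0.11398847
 0.11380329 0.11591114 0.11792823 0.11895356 0.11982962 0.12114294
 0.12024022 0.12181647 0.12038958 0.11511256 0.11577154 0.11726119
 0.11761977 0.11902309 0.12004835 0.11723039 0.11356909 0.11309843
 0.11426113 0.11760456 0.11553915 0.11244193 0.11316639 0.11353758]
[0.01275623 0.04967768] [-0.98290399 -0.18411884] -169.39023676782102
board corners z18 [array([ 0.6156, -0.1134]), array([ 0.6485, -0.2137]), array([ 0.4932, -0.2586]), array([ 0.4614, -0.1563])]
```

```bash
python3 - <<'E'
import cv2
from h import *
for n in("top","scene"):
    d=np.load(f"{n}_d.npy");P=cloud(n,d)
    c=ray("top",360,190,.118)
    m=(np.hypot(P[...,0]-c[0],P[...,1]-c[1])<.12)&(d>0)
    print(n,c,np.histogram(P[m][:,2],bins=np.arange(-.01,.2,.01)))
E
```

```text
top [ 0.5505235  -0.17718346  0.118     ] (array([3015, 1561, 1725,  182,  581,   34,  357,   44,   40,   43,  224,
         38,   36,  134,   44,    0,    0,    0,    0,    0]), array([-0.01,  0.  ,  0.01,  0.02,  0.03,  0.04,  0.05,  0.06,  0.07,
        0.08,  0.09,  0.1 ,  0.11,  0.12,  0.13,  0.14,  0.15,  0.16,
        0.17,  0.18,  0.19]))
scene [ 0.5505235  -0.17718346  0.118     ] (array([2343,  245, 1151,  123,  428,    8,  264,   62,   76,   69,  133,
         66,   62,  119,    1,    0,    0,    0,    0,    0]), array([-0.01,  0.  ,  0.01,  0.02,  0.03,  0.04,  0.05,  0.06,  0.07,
        0.08,  0.09,  0.1 ,  0.11,  0.12,  0.13,  0.14,  0.15,  0.16,
        0.17,  0.18,  0.19]))
```

View pics/top0z.png

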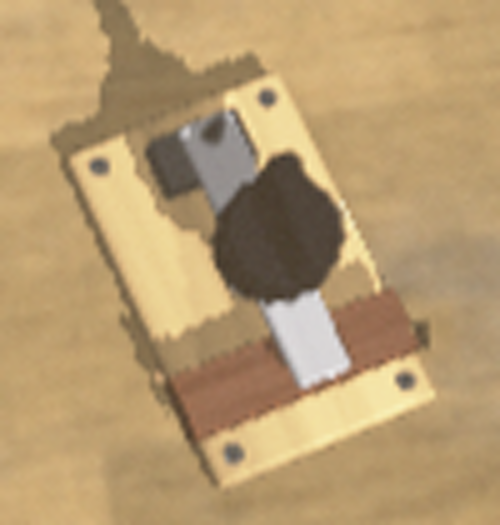

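View pics/scene0z.png

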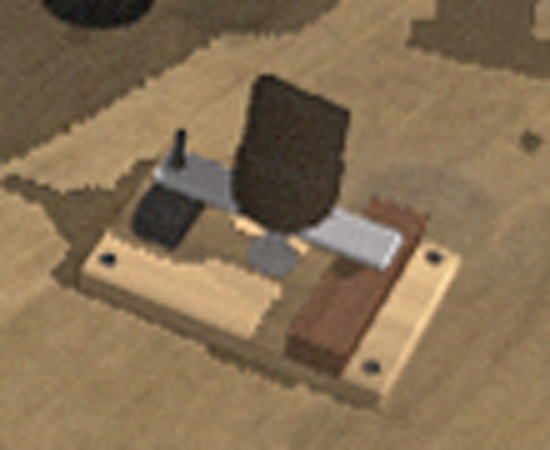

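```bash
python3 - <<'E'
import cv2
from h import *
for n in("top","scene"):
    d=np.load(f"{n}_d.npy");P=cloud(n,d);Q=P[d>0]
    m=(np.hypot(Q[:,0]-.553,Q[:,1]+.183)<.035)&(Q[:,2]>.126)
    q=Q[m][:,:2].astype(np.float32); r=cv2.minAreaRect(q)
    print(n,m.sum(),q.mean(0),r)
    c=q.mean(0);w,V=np.linalg.eigh(np.cov((q-c).T));print(np.degrees(np.arctan2(V[1,1],V[0,1]))%180)
    a=np.array([.28,-.586]);b=np.array([.553,-.183]);t=(b-a)/np.linalg.norm(b-a)
    s=(Q[:,:2]-a)@t; e=np.abs((Q[:,:2]-a)@np.array([-t[1],t[0]]))
    for k in np.arange(0.1,.6,.05):
        g=Q[(e<.13)&(abs(s-k)<.025)][:,2]; print(round(k,2),g.max().round(3) if len(g) else None,end=' ')
    print()
    g=Q[(np.hypot(Q[:,0]-.553,Q[:,1]+.183)<.12)&(np.hypot(Q[:,0]-.553,Q[:,1]+.183)>.04)]; print("max near",g[g[:,2].argmax()])
print("post",ray("top",395,90,0.1),ray("top",490,165,.1),ray("top",490,255,.1))
E
```

```text
top 150 [ 0.55501336 -0.18614487] ((0.5553422570228577, -0.18652459979057312), (0.049604084342718124, 0.01367220189422369), 9.081127166748047)
9.765907064805305
0.1 0.118 0.15 0.118 0.2 0.102 0.25 0.032 0.3 0.034 0.35 0.033 0.4 0.041 0.45 0.132 0.5 0.133 0.55 0.083 
max near [ 0.61052997 -0.17142613  0.08293655]
scene 75 [ 0.5543989  -0.18148722] ((0.5546871423721313, -0.18233062326908112), (0.046134546399116516, 0.014827539213001728), 5.336099624633789)
8.83273262516019
0.1 0.128 0.15 0.115 0.2 0.1 0.25 0.028 0.3 0.03 0.35 0.03 0.4 0.038 0.45 0.129 0.5 0.13 0.55 0.08 
max near [ 0.61238238 -0.16609055  0.07960655]
post [ 0.76989655 -0.3005819   0.1       ] [ 0.57094806 -0.46551981  0.1       ] [ 0.38500408 -0.41722452  0.1       ]
```

>>> arm_command(
  rows=[
    {"delta_pos": [0.667, 0.967, 0.133], "yaw": -0.356, "hand": 1},
    {"delta_pos": [0.667, 0.967, 0.133], "yaw": -0.356, "hand": 1},
    {"delta_pos": [0.667, 0.967, 0.133], "yaw": -0.356, "hand": 1},
    {"delta_pos": [0.667, 0.967, 0.133], "yaw": -0.356, "hand": 1},
    {"delta_pos": [0.667, 0.967, 0.133], "yaw": -0.356, "hand": 1},
    {"delta_pos": [0.667, 0.967, 0.133], "yaw": -0.356, "hand": 1},
    {"delta_pos": [0.667, 0.967, 0.133], "yaw": -0.356, "hand": 1},
    {"delta_pos": [0.667, 0.967, 0.133], "yaw": -0.356, "hand": 1},
    {"delta_pos": [0.667, 0.967, 0.133], "yaw": -0.356, "hand": 1},
    {"delta_pos": [0.667, 0.967, 0.133], "yaw": -0.356, "hand": 1},
  ],
)

```text
time: 1.1
eef_pos: [0.4797, -0.297, 0.2528]
tcp_rot: [0.997, 0.083, -0.0, -0.0]
contact_force: [-0.6, 0.6, 0.2]
finger_gap: 0.094
```

```bash
python3 - <<'E'
import cv2
from h import *
c=vision.camera_params("wrist");print(env.get_state()["eef_pos"],c["T"])
p,d=vision.capture("wrist");cv2.imwrite("pics/w1.png",p[:,:,::-1])
P=cloud("wrist",d);Q=P[d>0]
m=(np.hypot(Q[:,0]-.553,Q[:,1]+.183)<.035)&(Q[:,2]>.126);q=Q[m][:,:2].astype(np.float32)
print(m.sum()); 
if m.sum()>10: print(q.mean(0),cv2.minAreaRect(q))
E
```

```text
[ 0.47972991 -0.29703298  0.2528135 ] [[ 0.16525423 -0.94957797 -0.26644459  0.55791136]
 [-0.98625009 -0.15947681 -0.04333486 -0.28404102]
 [-0.0013419   0.26994227 -0.96287557  0.42486031]
 [ 0.          0.          0.          1.        ]]
766
[ 0.55661464 -0.18704323] ((0.5558703541755676, -0.1862337291240692), (0.04908011853694916, 0.014571198262274265), 10.391801834106445)
```

View pics/w1.png

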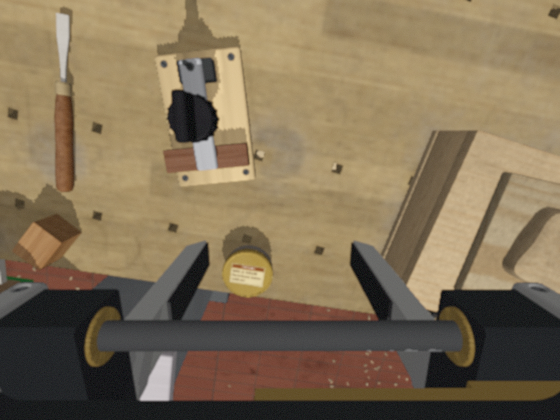

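The wrist view shows the knob at (192,117) and the blank at (205,158). Its estimate of (0.556,-0.186) at 10° agrees with the top view to within 1 mm. The scene view has y about 4 mm off, but it sees the knob obliquely. I'll move over it and then go straight down.

>>> arm_command(
  rows=[
    {"delta_pos": [0.253, 0.37, -0.05], "yaw": 0.01, "hand": 1},
    {"delta_pos": [0.253, 0.37, -0.05], "yaw": 0.01, "hand": 1},
    {"delta_pos": [0.253, 0.37, -0.05], "yaw": 0.01, "hand": 1},
    {"delta_pos": [0.253, 0.37, -0.05], "yaw": 0.01, "hand": 1},
    {"delta_pos": [0.253, 0.37, -0.15], "yaw": 0.01, "hand": 1},
    {"delta_pos": [0.253, 0.37, -0.25], "yaw": 0.01, "hand": 1},
    {"delta_pos": [0.253, 0.37, -0.35], "yaw": 0.01, "hand": 1},
    {"delta_pos": [0.253, 0.37, -0.42], "yaw": 0.01, "hand": 1},
    {"delta_pos": [0.253, 0.37, -0.478], "yaw": 0.01, "hand": 1},
    {"delta_pos": [0.253, 0.37, -0.478], "yaw": 0.01, "hand": 1},
  ],
)

```text
time: 2.15
eef_pos: [0.5536, -0.1864, 0.1069]
tcp_rot: [0.996, 0.086, -0.003, -0.002]
contact_force: [-0.2, -0.4, -0.4]
finger_gap: 0.0939
```

```bash
python3 - <<'E'
import cv2
from h import *
s=env.get_state();print(s["eef_pos"],s["tcp_rot"],s["q"],s["contact_force"])
p,d=vision.capture("wrist");cv2.imwrite("pics/w2.png",p[:,:,::-1])
P=cloud("wrist",d);Q=P[d>0]
m=(np.hypot(Q[:,0]-.556,Q[:,1]+.186)<.032)&(Q[:,2]>.126)&(Q[:,2]<.134);q=Q[m][:,:2].astype(np.float32)
print(m.sum()); 
if m.sum()>10: print(q.mean(0),cv2.minAreaRect(q))
E
```

```text
[ 0.5535516  -0.18640155  0.10685355] [ 0.9963321   0.08551637 -0.00261702 -0.00156699] [-5.18615733e-01  2.15941319e-01  1.79999824e+00 -4.35921180e-04
  1.13174095e+00  8.81124414e-01] [-0.17456633 -0.3662998  -0.446836  ]
1911
[ 0.5601301  -0.18545482] ((0.5580405592918396, -0.18589748442173004), (0.04987219348549843, 0.013935263268649578), 9.195990562438965)
```

View pics/w2.png

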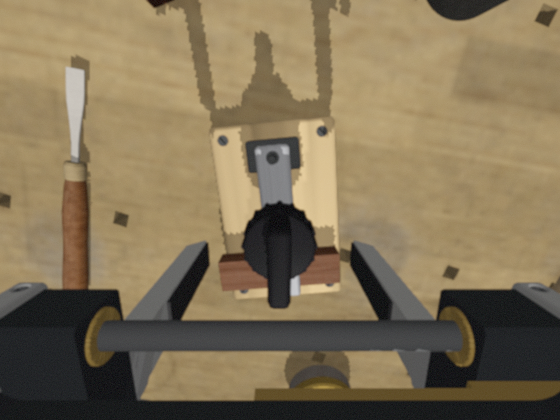

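The bar sits midway between the jaws at about (279,260), in line with them. I'll close on it now, with a shift of 1 to 2 mm.

>>> arm_command(
  rows=[
    {"delta_pos": [0.005, 0, 0.004], "yaw": 0, "hand": 1},
    {"delta_pos": [0.005, 0, 0.004], "yaw": 0, "hand": -1},
    {"delta_pos": [0.005, 0, 0.004], "yaw": 0, "hand": -1},
    {"delta_pos": [0.005, 0, 0.004], "yaw": 0, "hand": -1},
    {"delta_pos": [0.005, 0, 0.004], "yaw": 0, "hand": -1},
    {"delta_pos": [0.005, 0, 0.004], "yaw": 0, "hand": -1},
    {"delta_pos": [0.005, 0, 0.004], "yaw": 0, "hand": -1},
    {"delta_pos": [0.005, 0, 0.004], "yaw": 0, "hand": -1},
  ],
)

```text
time: 3.0
eef_pos: [0.5578, -0.1853, 0.1111]
tcp_rot: [0.996, 0.087, -0.0, -0.0]
contact_force: [-0.2, -0.5, -0.6]
finger_gap: 0.0416
```

```bash
python3 - <<'E'
from h import *
s=env.get_state();print(s)
E
```

```text
{'time': 3.0, 'q': array([-5.13560458e-01,  2.14654134e-01,  1.79271914e+00,  1.32859902e-05,
        1.13427353e+00,  8.83113873e-01]), 'joint_vel': array([ 7.71330609e-04,  9.21551322e-05, -5.74151207e-04,  4.95645620e-04,
       -5.67114526e-04, -1.65712308e-03]), 'effort': array([ 4.83278098e-03, -3.74751055e+01, -2.85957187e+01,  5.39444305e-02,
       -4.68779693e-02,  2.65635765e-05]), 'eef_pos': array([ 0.55776868, -0.18532493,  0.11112854]), 'tcp_rot': array([ 9.96212828e-01,  8.69482599e-02, -1.89348429e-05, -2.02683959e-05]), 'contact_force': array([-0.18741869, -0.54266336, -0.55428457]), 'ft_torque': array([-0.01841847, -0.00186283,  0.01213465]), 'finger_gap': 0.04160735494341059}
```

>>> arm_command(
  rows=[
    {"delta_pos": [-0.003, -0.002, -0.007], "yaw": 0, "hand": -1},
    {"delta_pos": [-0.003, -0.002, -0.007], "yaw": 0, "hand": -1},
    {"delta_pos": [-0.003, -0.002, -0.007], "yaw": 0, "hand": -1},
    {"delta_pos": [-0.003, -0.002, -0.007], "yaw": 0, "hand": -1},
    {"delta_pos": [-0.003, -0.002, -0.007], "yaw": 0, "hand": -1},
    {"delta_pos": [-0.003, -0.002, -0.007], "yaw": 0, "hand": -1},
  ],
)

```text
time: 3.6
eef_pos: [0.5567, -0.1857, 0.109]
tcp_rot: [0.996, 0.087, -0.0, -0.0]
contact_force: [-0.8, 1.3, 0.2]
finger_gap: 0.0138
```

```bash
python3 - <<'E'
from h import *
s=env.get_state();print(s['eef_pos'],s['tcp_rot'],s['contact_force'],s['ft_torque'],s['finger_gap'])
E
```

```text
[ 0.55673261 -0.18567075  0.10895121] [ 9.96217414e-01  8.68948791e-02 -1.76604234e-04 -3.34763368e-04] [-0.82666386  1.3048332   0.21113701] [0.31909597 0.13440268 0.02655133] 0.013758035634609526
```

It's gripped, with a gap of 13.8 mm and forces of about 1 N. Now I'll turn it anticlockwise, which is positive yaw.

>>> arm_command(
  rows=[
    {"delta_pos": [0, 0, 0], "yaw": 0.08, "hand": -1},
    {"delta_pos": [0, 0, 0], "yaw": 0.16, "hand": -1},
    {"delta_pos": [0, 0, 0], "yaw": 0.24, "hand": -1},
    {"delta_pos": [0, 0, 0], "yaw": 0.32, "hand": -1},
    {"delta_pos": [0, 0, 0], "yaw": 0.4, "hand": -1},
    {"delta_pos": [0, 0, 0], "yaw": 0.48, "hand": -1},
    {"delta_pos": [0, 0, 0], "yaw": 0.56, "hand": -1},
    {"delta_pos": [0, 0, 0], "yaw": 0.64, "hand": -1},
    {"delta_pos": [0, 0, 0], "yaw": 0.72, "hand": -1},
    {"delta_pos": [0, 0, 0], "yaw": 0.72, "hand": -1},
  ],
)

```text
time: 4.6
eef_pos: [0.5564, -0.1851, 0.1089]
tcp_rot: [0.932, 0.361, -0.0, -0.001]
contact_force: [-3.3, 4.7, 2.4]
finger_gap: 0.0134
```

```bash
cat > look.py <<'E'
import sys,cv2
from h import *
k=sys.argv[1]
s=env.get_state();r=s['tcp_rot']
print(s['eef_pos'],"toolx deg",np.degrees(2*np.arctan2(r[1],r[0])),s['contact_force'],s['ft_torque'],s['finger_gap'],s['q'][5])
for n in sys.argv[2:]:
    p,d=vision.capture(n);cv2.imwrite(f"pics/{n}{k}.png",p[:,:,::-1]);np.save(f"{n}{k}.npy",d)
    P=cloud(n,d);a=np.radians(15.8);e=np.array([np.cos(a),np.sin(a)])
    R=P[...,:2]-[.556,-.186];s_=R@e;t_=R@[-e[1],e[0]]
    for lo,hi in ((-.066,-.05),(-.05,-.035),(-.035,-.026),(.026,.04),(.04,.055)):
        m=(s_>lo)&(s_<hi)&(abs(t_)<.006)&(d>0)&(P[...,2]<.085)
        z=P[...,2][m]; print(n,lo,hi,len(z),np.median(z).round(4) if len(z) else None)
E
python3 look.py 3 scene wrist; python3 - <<'E'
import cv2
from h import *
d=np.load("scene_d.npy");P=cloud("scene",d);a=np.radians(15.8);e=np.array([np.cos(a),np.sin(a)])
R=P[...,:2]-[.556,-.186];s_=R@e;t_=R@[-e[1],e[0]]
for lo,hi in ((-.066,-.05),(-.05,-.035),(-.035,-.026),(.026,.04),(.04,.055)):
    m=(s_>lo)&(s_<hi)&(abs(t_)<.006)&(d>0)&(P[...,2]<.085)
    z=P[...,2][m]; print("before",lo,hi,len(z),np.median(z).round(4) if len(z) else None)
p=cv2.imread("pics/scene3.png");cv2.imwrite("pics/scene3z.png",cv2.resize(p[130:230,270:400],None,fx=5,fy=5,interpolation=cv2.INTER_CUBIC))
E
```

```text
[ 0.55644288 -0.18505574  0.10891656] toolx deg 42.383512450218994 [-3.32094714  4.72465927  2.3836166 ] [0.82153435 0.30680757 0.05604711] 0.013411256284404089 0.3159156654611198
scene -0.066 -0.05 33 0.0507
scene -0.05 -0.035 24 0.055
scene -0.035 -0.026 14 0.0548
scene 0.026 0.04 31 0.0173
scene 0.04 0.055 39 0.0538
wrist -0.066 -0.05 0 None
wrist -0.05 -0.035 0 None
wrist -0.035 -0.026 0 None
wrist 0.026 0.04 290 0.0583
wrist 0.04 0.055 287 0.0582
before -0.066 -0.05 38 0.0365
before -0.05 -0.035 27 0.0559
before -0.035 -0.026 18 0.0555
before 0.026 0.04 29 0.0182
before 0.04 0.055 36 0.0536
```

View pics/scene3z.png

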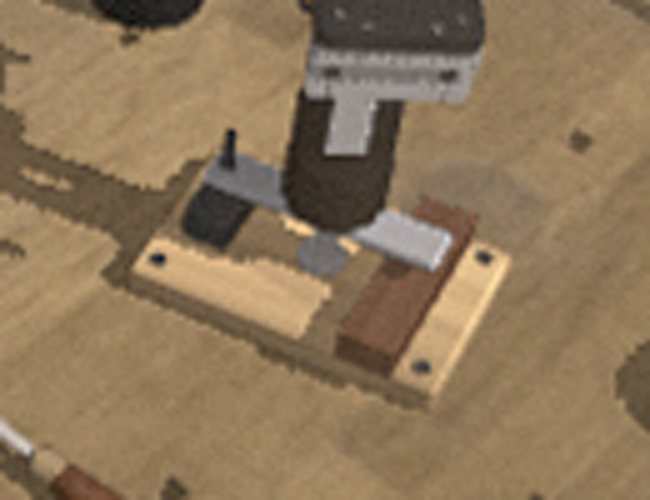

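View pics/wrist3.png

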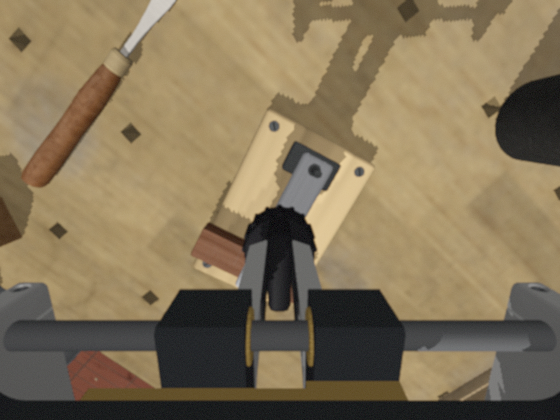

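The scene view shows the strap still high, with its top at 0.055, and the knob at about -0.46. I'll turn it a little further.

>>> arm_command(
  rows=[
    {"delta_pos": [0, 0, 0], "yaw": 0.06, "hand": -1},
    {"delta_pos": [0, 0, 0], "yaw": 0.12, "hand": -1},
    {"delta_pos": [0, 0, 0], "yaw": 0.18, "hand": -1},
    {"delta_pos": [0, 0, 0], "yaw": 0.22, "hand": -1},
    {"delta_pos": [0, 0, 0], "yaw": 0.22, "hand": -1},
    {"delta_pos": [0, 0, 0], "yaw": 0.22, "hand": -1},
  ],
)

```text
time: 5.3
eef_pos: [0.5563, -0.1849, 0.1089]
tcp_rot: [0.898, 0.44, -0.0, -0.001]
contact_force: [-3.6, 5.9, 2.6]
finger_gap: 0.0139
```

```bash
python3 look.py 4 scene wrist; python3 - <<'E'
import cv2
p=cv2.imread("pics/scene4.png");cv2.imwrite("pics/scene4z.png",cv2.resize(p[130:230,270:400],None,fx=5,fy=5,interpolation=cv2.INTER_CUBIC))
E
```

```text
[ 0.55629411 -0.18490737  0.10893788] toolx deg 52.222616356159335 [-3.57291407  5.85620219  2.64345718] [0.78006319 0.39517307 0.04522007] 0.013894214340171622 0.14428060701506948
scene -0.066 -0.05 30 0.0396
scene -0.05 -0.035 17 0.0438
scene -0.035 -0.026 13 0.0439
scene 0.026 0.04 32 0.0417
scene 0.04 0.055 30 0.0425
wrist -0.066 -0.05 42 0.0467
wrist -0.05 -0.035 7 0.0462
wrist -0.035 -0.026 0 None
wrist 0.026 0.04 263 0.0469
wrist 0.04 0.055 266 0.0467
```

View pics/scene4z.png

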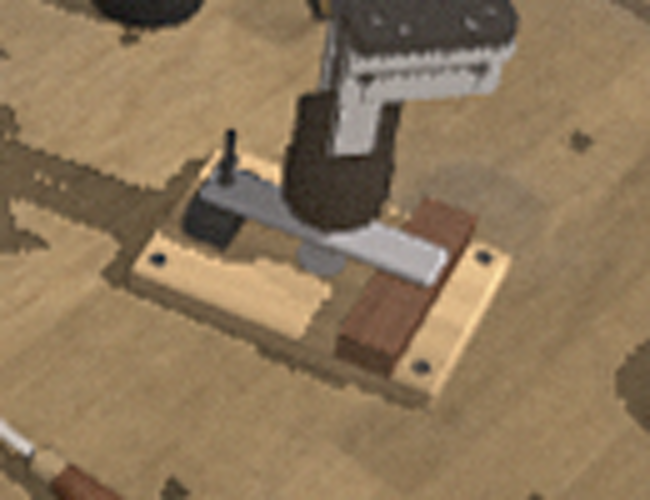

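The strap has dropped about 11.5 mm, from 0.055 to 0.044 in the scene view and 0.058 to 0.047 in the wrist view, and it rests on the blank. Now I'll turn clockwise.

>>> arm_command(
  rows=[
    {"delta_pos": [0, 0, 0], "yaw": -0.1, "hand": -1},
    {"delta_pos": [0, 0, 0], "yaw": -0.2, "hand": -1},
    {"delta_pos": [0, 0, 0], "yaw": -0.3, "hand": -1},
    {"delta_pos": [0, 0, 0], "yaw": -0.4, "hand": -1},
    {"delta_pos": [0, 0, 0], "yaw": -0.5, "hand": -1},
    {"delta_pos": [0, 0, 0], "yaw": -0.6, "hand": -1},
    {"delta_pos": [0, 0, 0], "yaw": -0.7, "hand": -1},
    {"delta_pos": [0, 0, 0], "yaw": -0.8, "hand": -1},
    {"delta_pos": [0, 0, 0], "yaw": -0.9, "hand": -1},
    {"delta_pos": [0, 0, 0], "yaw": -1.0, "hand": -1},
  ],
)

```text
time: 6.4
eef_pos: [0.5567, -0.1857, 0.1089]
tcp_rot: [0.998, 0.061, -0.0, -0.0]
contact_force: [-1.4, 2.0, 0.3]
finger_gap: 0.0136
```

>>> arm_command(
  rows=[
    {"delta_pos": [0, 0, 0], "yaw": -0.1, "hand": -1},
    {"delta_pos": [0, 0, 0], "yaw": -0.2, "hand": -1},
    {"delta_pos": [0, 0, 0], "yaw": -0.3, "hand": -1},
    {"delta_pos": [0, 0, 0], "yaw": -0.4, "hand": -1},
    {"delta_pos": [0, 0, 0], "yaw": -0.5, "hand": -1},
    {"delta_pos": [0, 0, 0], "yaw": -0.6, "hand": -1},
    {"delta_pos": [0, 0, 0], "yaw": -0.68, "hand": -1},
    {"delta_pos": [0, 0, 0], "yaw": -0.72, "hand": -1},
    {"delta_pos": [0, 0, 0], "yaw": -0.72, "hand": -1},
  ],
)

```text
time: 7.3
eef_pos: [0.5566, -0.1864, 0.109]
tcp_rot: [0.976, -0.218, -0.0, 0.0]
contact_force: [-2.1, -1.5, 0.3]
finger_gap: 0.0142
```

```bash
python3 look.py 5 wrist
```

```text
[ 0.55663713 -0.18638691  0.10895785] toolx deg -25.181053805012986 [-2.11646691 -1.50137887  0.27960989] [ 0.05915662  0.31057848 -0.04001117] 0.014176605703058195 1.4949967424219641
wrist -0.066 -0.05 91 0.0469
wrist -0.05 -0.035 49 0.0469
wrist -0.035 -0.026 0 None
wrist 0.026 0.04 258 0.0471
wrist 0.04 0.055 263 0.047
```

View pics/wrist5.png

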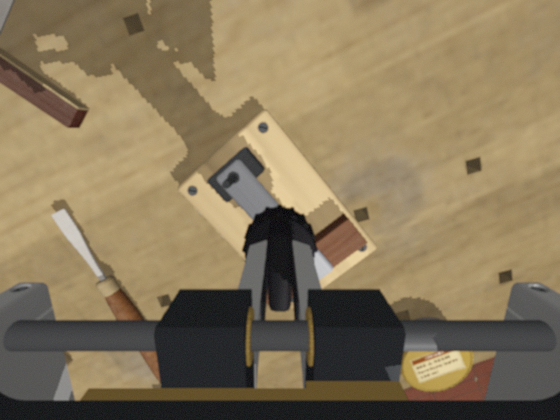

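The knob is at about 41° with only friction torque so far. I'll creep up to the stop and watch the torque.

>>> arm_command(
  rows=[
    {"delta_pos": [0, 0, 0], "yaw": -0.03, "hand": -1},
    {"delta_pos": [0, 0, 0], "yaw": -0.06, "hand": -1},
    {"delta_pos": [0, 0, 0], "yaw": -0.09, "hand": -1},
    {"delta_pos": [0, 0, 0], "yaw": -0.09, "hand": -1},
    {"delta_pos": [0, 0, 0], "yaw": -0.09, "hand": -1},
  ],
)

```text
time: 7.85
eef_pos: [0.5566, -0.1864, 0.109]
tcp_rot: [0.968, -0.252, -0.0, 0.0]
contact_force: [-3.5, -4.0, -1.7]
finger_gap: 0.0139
```

```bash
python3 look.py 6
```

```text
[ 0.55663782 -0.18637035  0.10896363] toolx deg -29.18185917678211 [-3.47413687 -3.96040646 -1.74818689] [-0.53797802  0.60962756 -0.02524743] 0.013902747527614468 1.5648534549852562
```

>>> arm_command(
  rows=[
    {"delta_pos": [0, 0, 0], "yaw": -0.02, "hand": -1},
    {"delta_pos": [0, 0, 0], "yaw": -0.04, "hand": -1},
    {"delta_pos": [0, 0, 0], "yaw": -0.04, "hand": -1},
  ],
)

```text
time: 8.15
eef_pos: [0.5566, -0.1864, 0.109]
tcp_rot: [0.964, -0.267, -0.0, 0.001]
contact_force: [-3.0, -4.1, -0.5]
finger_gap: 0.0136
```

```bash
python3 look.py 6
```

```text
[ 0.55662978 -0.1863952   0.10895865] toolx deg -30.986972448712386 [-3.00440579 -4.06956246 -0.47684894] [-0.69028477  0.68974428  0.13307017] 0.013604653094637396 1.596501977054307
```

>>> arm_command(
  rows=[
    {"delta_pos": [0, 0, 0], "yaw": -0.02, "hand": -1},
    {"delta_pos": [0, 0, 0], "yaw": -0.04, "hand": -1},
    {"delta_pos": [0, 0, 0], "yaw": -0.04, "hand": -1},
  ],
)

```text
time: 8.45
eef_pos: [0.5566, -0.1864, 0.109]
tcp_rot: [0.96, -0.281, -0.0, 0.001]
contact_force: [-2.4, -3.5, -0.0]
finger_gap: 0.0141
```

```bash
python3 look.py 6
```

```text
[ 0.55662322 -0.1863659   0.10896128] toolx deg -32.69898795030196 [-2.36334354 -3.45734658 -0.04325001] [-0.67234656  0.65122707  0.6190114 ] 0.014111049186328866 1.6267872984491285
```

The torque rose sharply from -31° on (0.13, then 0.62 N m), so the knob is on its stop, where it was expected at about -30°. I'll ease off about 1°, open, and lift straight up.

>>> arm_command(
  rows=[
    {"delta_pos": [0, 0, 0], "yaw": 0.02, "hand": -1},
    {"delta_pos": [0, 0, 0], "yaw": 0.02, "hand": 0.6},
    {"delta_pos": [0, 0, 0], "yaw": 0.02, "hand": 0.6},
    {"delta_pos": [0, 0, 0], "yaw": 0.02, "hand": 0.6},
    {"delta_pos": [0, 0, 0], "yaw": 0.02, "hand": 0.6},
    {"delta_pos": [0, 0, 0], "yaw": 0.02, "hand": 0.6},
    {"delta_pos": [0, 0, 0], "yaw": 0.02, "hand": 0.6},
  ],
)

```text
time: 9.15
eef_pos: [0.557, -0.1859, 0.1091]
tcp_rot: [0.962, -0.275, 0.0, -0.0]
contact_force: [0.3, 0.4, -0.0]
finger_gap: 0.0581
```

```bash
python3 look.py 7
```

```text
[ 0.55697228 -0.1858918   0.10910229] toolx deg -31.88070924174865 [ 0.27139972  0.44976361 -0.03084891] [0.04277421 0.02667164 0.02912225] 0.05810830881907116 1.6119318115716958
```

>>> arm_command(
  rows=[
    {"delta_pos": [0, 0, 0.05], "yaw": 0, "hand": 0.6},
    {"delta_pos": [0, 0, 0.15], "yaw": 0, "hand": 0.6},
    {"delta_pos": [0, 0, 0.3], "yaw": 0, "hand": 0.6},
    {"delta_pos": [0, 0, 0.45], "yaw": 0, "hand": 0.6},
    {"delta_pos": [-0.2, -0.1, 0.5], "yaw": 0, "hand": 0.6},
    {"delta_pos": [-0.4, -0.2, 0.5], "yaw": 0, "hand": 0.6},
    {"delta_pos": [-0.4, -0.2, 0.5], "yaw": 0, "hand": 0.6},
    {"delta_pos": [-0.4, -0.2, 0.5], "yaw": 0, "hand": 0.6},
  ],
)

```text
time: 9.95
eef_pos: [0.4348, -0.2475, 0.2609]
tcp_rot: [0.961, -0.277, 0.001, 0.001]
contact_force: [0.1, -0.3, -0.1]
finger_gap: 0.0753
```

```bash
python3 look.py 8 scene wrist; python3 - <<'E'
import cv2
from h import *
for n in("scene","wrist"):
    d=np.load(f"{n}8.npy");Q=cloud(n,d)[d>0]
    m=(np.hypot(Q[:,0]-.556,Q[:,1]+.186)<.032)&(Q[:,2]>.126)&(Q[:,2]<.134);q=Q[m][:,:2].astype(np.float32)
    print(m.sum())
    if m.sum()>10:
        w,V=np.linalg.eigh(np.cov(q.T));print(q.mean(0),cv2.minAreaRect(q),np.degrees(np.arctan(V[1,1]/V[0,1])))
E
```

```text
[ 0.43477277 -0.24754201  0.26087525] toolx deg -32.11748822321933 [ 0.11959713 -0.28875969 -0.13081822] [0.08806892 0.04784118 0.04143876] 0.07533503311343259 1.3871692599387206
scene -0.066 -0.05 31 0.0401
scene -0.05 -0.035 18 0.0439
scene -0.035 -0.026 12 0.0432
scene 0.026 0.04 34 0.0175
scene 0.04 0.055 26 0.044
wrist -0.066 -0.05 114 0.0457
wrist -0.05 -0.035 104 0.0467
wrist -0.035 -0.026 64 0.0464
wrist 0.026 0.04 6 0.0464
wrist 0.04 0.055 94 0.0466
69
[ 0.5541439  -0.18169501] ((0.5534563660621643, -0.18131114542484283), (0.012528186663985252, 0.05051187053322792), 59.50326156616211) -31.141558409103876
671
[ 0.55648893 -0.18620782] ((0.5564374327659607, -0.18547779321670532), (0.014284987933933735, 0.049885138869285583), 59.919063568115234) -30.855890319006292
```

View pics/wrist8.png

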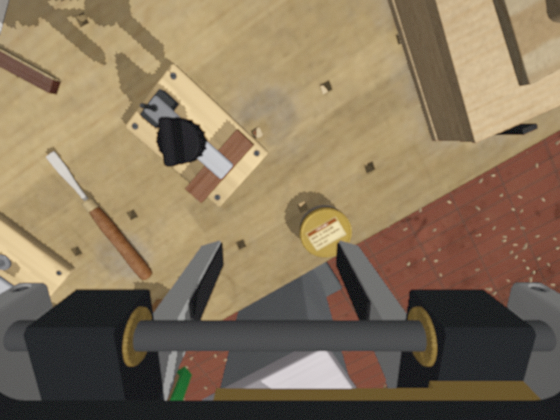

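View pics/scene8.png

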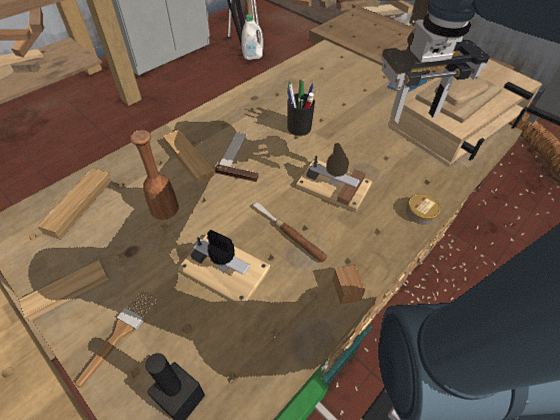

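The pictures show the target knob at -30.9°, about 46° to 47° clockwise of the strap line, which is the stop. The strap is still down, the spare knob at (220,247) in the scene picture looks untouched, and the gripper is clear.

```bash
python3 - <<'E'
from cell import env
s=env.get_state();print(s['time'],abs(s['joint_vel']).max(),s['contact_force'])
print(env.hand_in())
E
```

```text
10.05 0.03023949965860777 [ 0.26451994  0.08309547 -0.3539264 ]
the job is handed in; nothing more can be done
None
```

The knob over the dark blank is now at its forward stop with the strap down on the blank. The job was handed in at about 10 s of the 35 s allowed.

**What I did:** I pinched the wing knob once and turned it anticlockwise to about -0.64 rad. The strap dropped about 11.5 mm, seen in both the scene and wrist depth readings. I then turned it clockwise until the torque rose sharply to about 0.6 N m, eased off about 1°, let go and lifted clear.

**Last checks:**
- **Knob:** both cameras put the bar at about -31°, which is 46–47° forward of the strap line and matches the stop at 46°.
- **Strap:** it is still down, with its top at about 0.044–0.047 m.
- **Gripper:** it is open and clear, and the force reading is about zero. Contact forces stayed under about 8 N in the readings I took.
- **Spare knob:** the gripper never went near it, and it looks unmoved in the scene picture. I did not measure its angle.

**Disagreement:** the scene camera put the knob about 4–5 mm further in y than the top and wrist cameras. I put that down to its oblique view and used the other two.

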